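Gingerbread chimney from the turntable

TASK

Turn the four-pocket turntable, which has a knob in its centre, until the square gingerbread chimney is at the dark pointer on the foot and has stopped there, then pick the chimney out and set it down upright in the middle of the white icing square in front of the house on the gold cake board, not letting go before it stands there. Leave the other three gingerbread pieces standing in their pockets.

Things in the scene. Friction and masses are not known exactly. Their poses are not given: they have to be found in the camera images.
- chimney: The piece wanted: a plain square gingerbread tower, thin white icing lines, flat white top with a dark square, 30 x 30 mm, 50 mm tall, 35 to 70 g. Origin: centre of its underside; x and y axes square to its sides, z up. It starts loose in a turntable pocket on the robot's side of the knob, 20 to 70 degrees to either side of the pointer, turned a little.
- knob (a point): On the turning axis: centre of the tray's grip, a black upright bar 50 mm long (this point's x axis), 14 mm thick (its y) and 32 mm tall, from 14 mm below to 18 mm above this point (z up), on a 12 mm thick stem that is free for some 20 mm below the bar. It turns with the tray. The tray's upper face is 48 mm below this point.
- tray (a joint): Turning angle of tray and knob, rad: 0 at every start, growing anticlockwise from above, free to 3 either way; light friction (0.06 N m), stays where left. Tray: white disc, 270 mm diameter. Its 4 pockets, 90 degrees apart, centred 95 mm from the axis, are grey rings lying on it, 5 mm high, 48 mm inside, 56 mm outside diameter; the pieces stand loose in them, on the tray's face, and ride along.
- front (a point): The picking place, fixed: where a pocket's centre lies (95 mm from the turning axis, at the height of the tray's upper face) when it faces the pointer. The pointer is a dark steel bar, 16 mm wide, 10 mm high, sticking out of the round white foot (300 mm diameter, 12 mm thick) on the robot's side to 190 mm from the axis. The point's -x axis points from the turning axis along the pointer.
- patch (a point): Centre of the white icing square, 42 x 42 mm and flush, on the upper face (5 mm above the table) of a fixed round gold cake board, 220 mm diameter. z up; +x points to the board's centre, 50 mm off, and on to the fixed gingerbread house, whose near wall is 80 mm from this point and whose roof is at most 80 mm above the table.
- hut: Bystander on the turntable: a gingerbread hut with a gabled roof, 30 x 30 mm and 37 mm tall. Origin: centre of its underside.
- tower: Bystander on the turntable: a round gingerbread tower, 34 mm diameter, 46 mm tall. Origin: centre of its underside.
- tree: Bystander on the turntable: a gingerbread fir tree, a cone 42 mm across at the foot, 50 mm tall. Origin: centre of its underside. (A loose steel ring cutter, 60 mm across, 25 mm tall, also lies on the table near the robot, between turntable and cake board.)
Things that resemble listed ones, but are neither listed nor needed, are in the scene too. Of the things that look like the part that bears patch, the smaller one is meant.

How it is judged (in metres and radians):
On the way, in this order (a step that is already met when the one before it is completed fails the run):
1. the tray has been turned and stands still with the chimney in its pocket at the pointer (within 20 mm of the picking place), not held (horizontal distance between chimney and front below 0.02 m and z of chimney in the frame of front below 0.004 m and (value of joint tray above 0.12 rad or value of joint tray below -0.12 rad) and velocity of joint tray between -0.08 and 0.08 rad/s and contact force between the fingers and chimney below 0.2 N), for 0.2 s.
2. the chimney, still between the fingers, is brought down onto the icing square (horizontal distance between chimney and patch below 0.02 m and z of chimney in the frame of patch below 0.01 m and contact force between the fingers and chimney above 0.3 N), for 0.05 s.
At the end, for the whole second after the job is handed in: The chimney stands upright (within 8 degrees) and at rest on the cake board, its centre within 15 mm of the centre of the icing square; the hut, tower and tree still stand upright (within 8 degrees) in their pockets on the turntable (horizontal distance between chimney and patch below 0.015 m and z of chimney in the frame of patch between -0.004 and 0.004 m and angle between each of chimney, hut, tower, tree's own z axis and vertical below 0.15 rad and linear speed of chimney below 0.02 m/s and horizontal distance between hut and knob between 0.083 and 0.107 m and z of each of hut, tower, tree in the frame of knob below -0.04 m and horizontal distance between tower and knob between 0.083 and 0.107 m and horizontal distance between tree and knob between 0.083 and 0.107 m); the robot touches nothing.
It also fails if it takes over 51 s, if anything falls off the work surface, if the arm or the gripper's body presses on something with over 40 N, if the wrist force passes 120 N, or if a joint passes its speed limit or range.

ROBOT

A 6-joint arm with a two-finger parallel gripper is mounted at the origin on the work surface. World frame = base frame: x ahead of the robot, y to its left, z up, the work surface at z = 0. Lengths are in mm, angles in rad, forces in N, time in s.
With the tool pointing down it reaches from about 275 to 775 mm from the base axis. Payload 14.6 kg.
Tool frame: the origin (TCP) lies midway between the tips of the shut fingers; the grasp point (between the pads) lies 19 mm behind it (grasp_offset is the distance from the TCP to the grasp point, in mm); z points along the fingers, y is the line along which they close (so a half turn about z gives the same grasp; the last joint's range is limited). The gripper opens to 85 mm and grips with 20 to 120 N. Pads are 22 mm wide; open, the fingers measure 114 mm over their backs; the gripper's body (76 mm by 85 mm) begins 54 mm behind the grasp point. The pads swing forward as they close: fully open they stand 13 mm farther back than shut.
Start: joints at [-1.398, 0.263, -0.048, 1.259, 0, 1.415], TCP at [169.023, -497.051, 231.278] pointing down, gripper open.
Joint ranges: [-2.65, 2.65], [-0.89, 1.7], [-1.18, 1.37], [-2.13, 2.11], [-1.35, 1.29], [-3.14, 3.14]. Speed limits (rad/s): [1.89, 1.89, 2.57, 2.79, 3.14, 3.14].

INTERFACE

Orientations are given as a unit quaternion [w, x, y, z].
In Python, from plant import observe, snapshot, finish_job, boxes_of, masks_of, grasp_offset gives the robot as it stands. The module is installed in compiled form; this text tells all that it offers.
- The arm moves only by the tool jog_arm, never from a script. Its argument "moves" is a list of rows, each a list of 3 entries, a list of its own where there are three numbers: the finger opening in mm, from 0 to 85.4, then the shift along the world's x, y, z each as a share of 200 mm, from -1 to 1, then the turn, a rotation vector about the world's x, y, z each as a share of pi/2 rad, from -1 to 1. A call has 1 to 10 rows; each row is the pose to reach, as a shift and turn from the pose commanded when the call began; what a row does not reach only later rows make up. A row lasts 1/12 s, in which the tool goes at most 41.7 mm and 7.16 degrees, less where a joint would pass 70% of its speed; a pose out of reach is approached as far as the arm can. A call with a number of a shift or a turn outside -1 to 1 is refused whole. A call with a gripper value outside its range is refused whole. The fingers move at their own pace and stop on an object; "newtons" is the grip in N (left out, the last holds). Time passes only in rows, so rows that repeat a pose let the fingers close. It gives the time, the measured TCP pose, the force, the opening and the grip force at its end, in the units of the state.
- observe(): the state, without advancing time (a new reading comes with each control period).
- snapshot(name): name is "scene" or "side" or "wrist"; returns a dict with "pixels" (480x640x3 uint8, red, green, blue), "depth" (480x640 float32, mm along the optical axis (not along the pixel's ray), 0 where there is no reading), "fx", "fy", "cx", "cy" (pixels), "origin" and "attitude" of the camera in the world; the wrist camera has in their place "tool_from_camera" (4x4, takes a point from camera to tool coordinates, whose origin is the TCP and whose axes are the flange's). Camera axes: x right, y down, z forward; pixel columns grow to the right and rows downward; lengths in mm; the calibration is good to about 2 mm. A picture is of the moment at which its call begins: read the wrist's pose just before it.
- finish_job(): hands the job in; it is judged then, once.
Trained networks look in a picture, given as the dict that the camera call returned (one of the last four; its "shot" number tells which), for a name from the list of things; names that differ only in an ending like _2 or _b are one class to them, and where a whole thing is asked for, a point or a joint stands for the part that bears it (a point fixed in the world has none). Each returns a list of dicts, best first, with "confidence" (0 to 1); they miss things now and then, are a little off and sometimes report something else, mostly with a low value. They report only what shows in the picture. A call takes as long as a camera call. They do not tell look-alikes from the thing itself.
- boxes_of(label, picture): "location" ([column, row] in pixels, amid what is visible of it).
- masks_of(label, picture): "region" (480x640 bool, what is visible of it) and "location" ([column, row] in pixels, amid what is visible of it).
The state is a dict: "clock": time; "joint_pos": joint angles; "qvel": joint speeds; "joint_torque": joint torques, N m; "eef_pos": TCP position; "orientation": TCP orientation; "ft_force": force on the tool from outside, world axes, zero at the start; "wrist_torque": the same for the moment, N m; "opening": finger opening in mm; "gripper_force": force on a finger pad.
Only numpy, scipy, OpenCV 4.12 (cv2) and the standard library are available. Lean on these libraries where they do the work, as an engineer would, in place of code of your own. Each camera call takes 0.05 s, during which the arm holds its last target. There are 200 camera calls.

## Working session

There is one attempt and no reset: what is moved stays moved. The work goes in short steps, Python scripts to look and compute and a tool call to move; the robot and the scene stay as the last step left them, time stands still between calls to the robot, and variables do not carry over. Pictures are saved under pics/ and viewed, at most 10 in all, crops included, and the job is handed in when it is done.

Besides the shell and the picture viewer there is one more tool, called in YAML: its name, and indented under it one key for each argument. jog_arm: Moves the arm, as the interface text tells. Its arguments: {"type":"object","properties":{"moves":{"type":"array"},"newtons":{"type":"number"}},"required":["moves"]}

```bash
mkdir -p pics; cat > h.py <<'E'
import numpy as np, cv2, json
from plant import observe, snapshot, finish_job, boxes_of, masks_of, grasp_offset
from scipy.spatial.transform import Rotation as R
def rot(a):
    a=np.array(a,float)
    return a if a.shape==(3,3) else R.from_quat(np.r_[a[1:],a[0]]).as_matrix()
def cam(s,st=None):
    if 'tool_from_camera' in s:
        T=np.eye(4);T[:3,:3]=rot(st['orientation']);T[:3,3]=st['eef_pos'];return T@np.array(s['tool_from_camera'])
    T=np.eye(4);T[:3,:3]=rot(s['attitude']);T[:3,3]=s['origin'];return T
def cloud(s,T):
    v,u=np.mgrid[:480,:640];d=s['depth']
    P=np.stack([(u-s['cx'])/s['fx']*d,(v-s['cy'])/s['fy']*d,d],-1)
    P=P@T[:3,:3].T+T[:3,3];P[d==0]=np.nan;return P
def save(s,n): cv2.imwrite('pics/'+n,s['pixels'][...,::-1])
def onplane(s,T,uv,z):
    r=T[:3,:3]@np.array([(uv[0]-s['cx'])/s['fx'],(uv[1]-s['cy'])/s['fy'],1]);return T[:3,3]+r*(z-T[2,3])/r[2]
E
python3 - <<'E'
from h import *
ims=[]
for n in ('scene','side'):
    st=observe();s=snapshot(n);save(s,n+'1.png');ims.append(s['pixels'])
    T=cam(s,st);C=cloud(s,T);print(n,T[:3,3].round())
    for l in ('chimney','knob','tray','patch','hut','tower','tree'):
        for m in masks_of(l,s)[:3]:
            r=m['region'];P=C[r];P=P[~np.isnan(P[:,0])]
            if len(P): 
                top=P[P[:,2]>np.percentile(P[:,2],97)-4]
                print(l,round(m['confidence'],2),np.round(m['location']),len(P),'med',np.median(P,0).round(),'top',top.mean(0).round(),'min',P.min(0).round(),'max',P.max(0).round())
print(grasp_offset, observe())
E
```

```text
scene [999. 145. 891.]
chimney 0.81 [338. 298.] 599 med [615.  60.  83.] top [605.  59.  85.] min [567.  43.  33.] max [621.  75.  89.]
knob 0.88 [378. 356.] 19445 med [670. 140.  35.] top [666. 139.  51.] min [517.  -2.   9.] max [792. 274. 100.]
tray 0.89 [380. 356.] 19515 med [670. 140.  35.] top [667. 139.  51.] min [511.  -1.   9.] max [792. 274. 100.]
patch 0.72 [193. 252.] 10549 med [ 570. -214.    6.] top [ 510. -216.   78.] min [ 448. -335.   -3.] max [ 676. -112.   83.]
patch 0.67 [242. 126.] 15028 med [ 254. -244.    9.] top [ 173. -246.  112.] min [  34. -418.   -4.] max [412. -96. 117.]
hut 0.84 [423. 314.] 470 med [587. 189.  61.] top [581. 189.  71.] min [547. 171.  32.] max [598. 206.  74.]
tower 0.79 [335. 380.] 595 med [741.  83.  79.] top [736.  82.  81.] min [719.  65.  34.] max [753.  99.  85.]
tree 0.73 [419. 396.] 692 med [719. 212.  53.] top [713. 213.  82.] min [689. 192.  30.] max [736. 236.  86.]
side [351. 548. 644.]
knob 0.94 [191. 308.] 16482 med [650. 154.  34.] top [656. 140.  89.] min [524. -26.  -1.] max [816. 272.  99.]
knob 0.54 [305. 176.] 5878 me
[... 1057 characters left out ...]
.8, 'joint_pos': array([-1.39826202e+00,  2.63100142e-01, -4.83218299e-02,  1.25938177e+00,
        2.67246713e-05,  1.41546068e+00]), 'qvel': array([ 0.00019735,  0.00013332,  0.00093361,  0.00116339,  0.00092564,
       -0.0002897 ]), 'joint_torque': array([-1.17705124e-03, -6.37385130e+01,  3.84761345e+01,  8.29908386e-04,
       -9.80591744e-05,  4.40648051e-08]), 'eef_pos': array([ 169.04916019, -497.04006573,  231.2701874 ]), 'orientation': array([-3.82425847e-06,  9.86592728e-01,  1.63201680e-01,  1.33299429e-05]), 'ft_force': array([0.01747579, 0.63664583, 0.88590593]), 'wrist_torque': array([-0.03346328, -0.01353785,  0.08231697]), 'gripper_force': 0.0, 'opening': 85.49604299869031}
```

View pics/scene1.png

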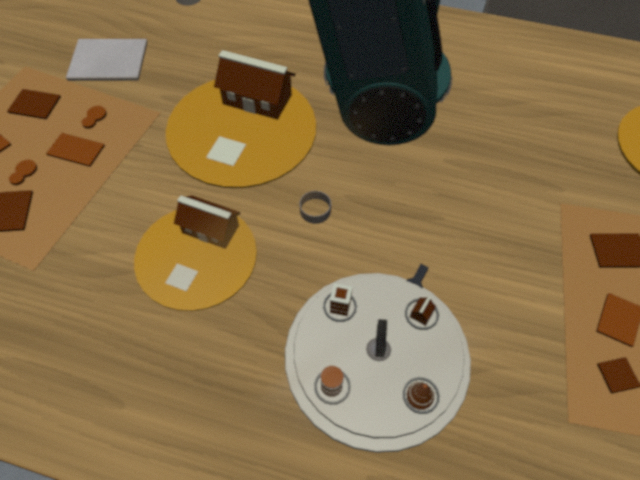

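```bash
python3 - <<'E'
from h import *
for n in ('scene','side'):
    st=observe();s=snapshot(n);T=cam(s,st);C=cloud(s,T);px=s['pixels'].astype(int)
    dark=px.max(-1)<70
    reg=(np.hypot(C[...,0]-656,C[...,1]-142)<45)
    m=reg&(C[...,2]>60);P=C[m]
    t=m&(C[...,2]>np.nanpercentile(P[:,2],98)-5)
    Q=C[t];print(n,'knob top z',np.median(Q[:,2]).round(1),len(Q),cv2.minAreaRect(Q[:,:2].astype(np.float32)))
    # patch: white on gold board
    m=(px.min(-1)>185)&(np.hypot(C[...,0]-565,C[...,1]+222)<110)&(C[...,2]<15)
    k,l,stt,c=cv2.connectedComponentsWithStats(m.astype(np.uint8))
    for i in range(1,k):
        if stt[i,4]>80:
            Q=C[l==i];print(' white',stt[i,4],Q.mean(0).round(1),cv2.minAreaRect(Q[:,:2].astype(np.float32)))
    # tray: circle, foot
    m=(abs(C[...,2]-34)<4)&(np.hypot(C[...,0]-658,C[...,1]-140)<150)
    Q=C[m];print(' tray z',np.median(Q[:,2]),cv2.minEnclosingCircle(Q[:,:2].astype(np.float32)))
    # pointer
    m=(px.max(-1)<110)&(C[...,2]<30)&(C[...,2]>4);r=np.hypot(C[...,0]-658,C[...,1]-140);m&=(r>150)&(r<200)
    Q=C[m];print(' pointer',len(Q),Q.mean(0).round(1) if len(Q) else'', cv2.minAreaRect(Q[:,:2].astype(np.float32)) if len(Q)>5 else '')
    m=(abs(C[...,2]-85)<5)&(np.hypot(C[...,0]-605,C[...,1]-59)<25);Q=C[m]
    print(' chim',len(Q),Q.mean(0).round(1),cv2.minAreaRect(Q[:,:2].astype(np.float32)))
E
```

```text
scene knob top z 96.4 280 ((658.0244140625, 136.39605712890625), (49.37697982788086, 13.881853103637695), 10.864453315734863)
 tray z 34.34160520415196 ((657.3775634765625, 135.91281127929688), 135.44888305664062)
 pointer 165 [493.2 172.9  11.9] ((636.6836547851562, 137.03086853027344), (18.766136169433594, 340.5887451171875), 75.78298950195312)
 chim 358 [605.3  58.7  84.6] ((604.164794921875, 58.647125244140625), (31.8145751953125, 30.347890853881836), 4.718894004821777)
side knob top z 96.1 271 ((658.24609375, 137.34396362304688), (50.02334976196289, 14.994821548461914), 10.759345054626465)
 tray z 34.375558734427386 ((658.7175903320312, 137.59536743164062), 135.26025390625)
 pointer 318 [492.8 175.   10.9] ((491.937255859375, 173.81031799316406), (18.295677185058594, 39.47834777832031), 77.36919403076172)
 chim 309 [604.5  60.4  84.3] ((604.9494018554688, 58.794898986816406), (30.937301635742188, 33.5798454284668), 4.244899272918701)
```

The scene picture shows the chimney at (340,300), knob at (380,340), pointer at (418,275), the smaller board's icing square at (182,277) and the ring cutter at (315,207). The icing square still has to be measured.

```bash
python3 - <<'E'
from h import *
for n in ('scene','side'):
    st=observe();s=snapshot(n);T=cam(s,st);C=cloud(s,T)
    hsv=cv2.cvtColor(s['pixels'],cv2.COLOR_RGB2HSV)
    m=(hsv[...,1]<90)&(hsv[...,2]>120)&(np.hypot(C[...,0]-565,C[...,1]+222)<95)&(C[...,2]<15)
    k,l,stt,c=cv2.connectedComponentsWithStats(m.astype(np.uint8))
    for i in range(1,k):
        if stt[i,4]>80:
            Q=C[l==i];print(n,stt[i],Q.mean(0).round(1),cv2.minAreaRect(Q[:,:2].astype(np.float32)),onplane(s,T,c[i],5).round(1))
    m=(hsv[...,1]>150)&(hsv[...,0]>12)&(hsv[...,0]<28)&(np.hypot(C[...,0]-565,C[...,1]+222)<120)&(C[...,2]>2)&(C[...,2]<10)
    Q=C[m];print('board',np.median(Q[:,2]),cv2.minEnclosingCircle(Q[:,:2].astype(np.float32)),cv2.fitEllipse(cv2.convexHull(Q[:,:2].astype(np.float32))))
    m=(np.hypot(C[...,0]-565,C[...,1]+222)<100)&(C[...,2]>40);Q=C[m];print('house',Q[:,2].max(),cv2.minAreaRect(Q[:,:2].astype(np.float32)))
E
```

```text
scene [166 264  31  27 515] [ 616.7 -227.2    6.4] ((616.3460083007812, -227.04139709472656), (43.73381805419922, 43.19807434082031), 85.0846176147461) [ 616.2 -227.8    5. ]
board 5.842083854309976 ((566.5394897460938, -223.07861328125), 111.31612396240234) ((566.8341064453125, -222.73306274414062), (218.4127655029297, 221.11277770996094), 164.2977752685547)
house 82.76388158754662 ((508.6282043457031, -216.57713317871094), (102.36766052246094, 70.29073333740234), 84.25933837890625)
side [269 166  25  15 252] [ 617.  -226.5    5.8] ((617.3696899414062, -227.68145751953125), (47.2573356628418, 42.731361389160156), 86.92899322509766) [ 617.3 -227.3    5. ]
board 5.211281510337358 ((566.9892578125, -221.31361389160156), 110.79888916015625) ((566.8273315429688, -221.2095947265625), (217.64776611328125, 220.91128540039062), 6.1861467361450195)
house 81.9064290732365 ((509.64898681640625, -216.0960693359375), (104.4124755859375, 68.45848083496094), 84.58753967285156)
```

jog_arm:
  moves:
    - [60,[0.2,0.26,0],[0,0,0.08]]
    - [60,[0.4,0.52,0],[0,0,0.16]]
    - [60,[0.6,0.78,0],[0,0,0.24]]
    - [60,[0.76,1,0],[0,0,0.32]]
    - [60,[0.76,1,0],[0,0,0.4]]
    - [60,[0.76,1,0],[0,0,0.48]]
    - [60,[0.76,1,0],[0,0,0.56]]
    - [60,[0.76,1,0],[0,0,0.64]]

```text
clock: 1.67
eef_pos: [322.3, -295.0, 231.6]
orientation: [0.0, 0.784, 0.62, 0.0]
ft_force: [0.6, 0.1, -0.4]
opening: 60.2
gripper_force: 0.0
```

jog_arm:
  moves:
    - [60,[0.2,0.26,0],[0,0,0.08]]
    - [60,[0.4,0.52,0],[0,0,0.16]]
    - [60,[0.6,0.78,0],[0,0,0.24]]
    - [60,[0.76,1,0],[0,0,0.32]]
    - [60,[0.76,1,0],[0,0,0.4]]
    - [60,[0.76,1,0],[0,0,0.48]]
    - [60,[0.76,1,0],[0,0,0.56]]
    - [60,[0.76,1,0],[0,0,0.64]]

```text
clock: 2.33
eef_pos: [474.1, -94.9, 231.1]
orientation: [-0.0, 0.391, 0.92, 0.0]
ft_force: [-0.2, 0.2, -0.1]
opening: 59.8
gripper_force: 0.0
```

The two views agree on the patch: (617, -227), height 5-6, 50 mm from the board's centre as it must be.

jog_arm:
  moves:
    - [60,[0.2,0.2,0],[0,0,0.07]]
    - [60,[0.35,0.4,0],[0,0,0.14]]
    - [60,[0.5,0.6,0],[0,0,0.21]]
    - [60,[0.65,0.8,0],[0,0,0.28]]
    - [60,[0.8,1,0],[0,0,0.35]]
    - [60,[0.925,1,0],[0,0,0.42]]
    - [60,[0.925,1,0],[0,0,0.49]]
    - [60,[0.925,1,0],[0,0,0.56]]
    - [60,[0.925,1,0],[0,0,0.631]]

```text
clock: 3.08
eef_pos: [658.9, 104.2, 230.1]
orientation: [-0.001, -0.092, 0.996, 0.0]
ft_force: [0.1, -0.1, 0.0]
opening: 60.2
gripper_force: 0.0
```

jog_arm:
  moves:
    - [60,[0,0.17,0],[0,0,0]]
    - [60,[0,0.17,0],[0,0,0]]
    - [60,[0,0.17,0],[0,0,0]]

```text
clock: 3.33
eef_pos: [657.9, 138.1, 231.0]
orientation: [-0.0, -0.089, 0.996, 0.0]
ft_force: [0.0, -0.6, -0.4]
opening: 60.2
gripper_force: 0.0
```

```bash
python3 - <<'E'
from h import *
st=observe();s=snapshot('wrist');save(s,'w1.png');T=cam(s,st);C=cloud(s,T)
print(st['eef_pos'],st['orientation'],st['joint_pos'].round(2))
r=np.hypot(C[...,0]-658,C[...,1]-137);m=(r<45)&(C[...,2]>88)&(C[...,2]<110);Q=C[m]
print(len(Q),np.median(Q[:,2]) if len(Q) else'', cv2.minAreaRect(Q[:,:2].astype(np.float32)) if len(Q)>5 else'')
px=s['pixels'].astype(int)
m=(px.max(-1)<110)&(C[...,2]<32)&(C[...,2]>14)&(r>140)&(r<200);Q=C[m];print(len(Q),Q.mean(0) if len(Q) else '')
E
```

```text
[657.94624263 138.11572488 231.03429855] [-1.17467851e-04 -8.92279655e-02  9.96011222e-01  3.60111090e-05] [ 0.09  0.53  0.38  1.42  0.   -0.09]
1006 94.53662423575241 ((660.2101440429688, 135.77471923828125), (49.35808181762695, 13.800371170043945), 10.524292945861816)
411 [515.47483142 167.9580723   16.01587012]
```

View pics/w1.png

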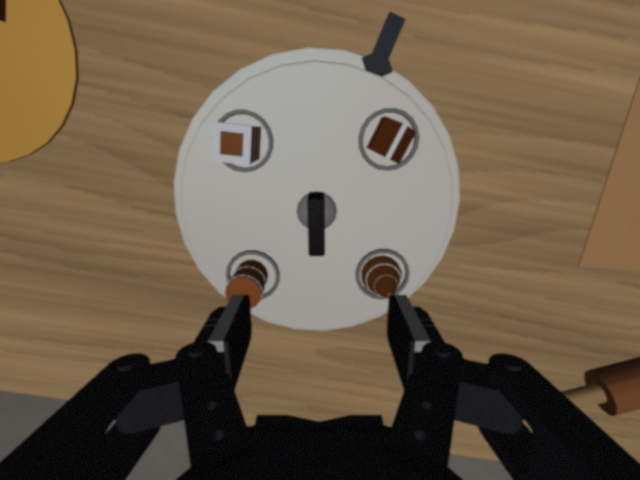

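Knob, chimney (240,143) and pointer (385,45) are where measured; the bar lies square between the fingers. Go down and grip the knob.

jog_arm:
  moves:
    - [60,[0.003,0,-0.18],[0,0,0]]
    - [60,[0.003,0,-0.36],[0,0,0]]
    - [60,[0.003,0,-0.54],[0,0,0]]
    - [60,[0.003,0,-0.7],[0,0,0]]
    - [60,[0.003,0,-0.8],[0,0,0]]
    - [60,[0.003,0,-0.83],[0,0,0]]
    - [10,[0.003,0,-0.83],[0,0,0]]
    - [10,[0.003,0,-0.83],[0,0,0]]
    - [10,[0.003,0,-0.83],[0,0,0]]
    - [10,[0.003,0,-0.83],[0,0,0]]
  newtons: 30

```text
clock: 4.22
eef_pos: [659.7, 136.3, 67.1]
orientation: [0.001, -0.088, 0.996, -0.001]
ft_force: [-4.0, -4.1, 5.1]
opening: 13.8
gripper_force: 30.4
```

jog_arm:
  moves:
    - [10,[0,0,0],[0,0,0]]
    - [10,[0,0,0],[0,0,0]]
    - [10,[0,0,0],[0,0,0]]
    - [10,[0,0,0],[0,0,0]]

```text
clock: 4.55
eef_pos: [659.7, 136.3, 67.1]
orientation: [0.001, -0.088, 0.996, -0.001]
ft_force: [-0.4, -6.3, 6.9]
opening: 13.4
gripper_force: 30.6
```

Gripped (13.4 mm, bar 14 mm). Turn clockwise 68 degrees.

jog_arm:
  moves:
    - [10,[0,0,0],[0,0,-0.01]]
    - [10,[0,0,0],[0,0,-0.03]]
    - [10,[0,0,0],[0,0,-0.06]]
    - [10,[0,0,0],[0,0,-0.09]]
    - [10,[0,0,0],[0,0,-0.12]]
    - [10,[0,0,0],[0,0,-0.15]]
    - [10,[0,0,0],[0,0,-0.18]]
    - [10,[0,0,0],[0,0,-0.21]]
    - [10,[0,0,0],[0,0,-0.24]]
    - [10,[0,0,0],[0,0,-0.27]]

```text
clock: 5.38
eef_pos: [659.7, 136.0, 67.2]
orientation: [0.002, 0.125, 0.992, -0.001]
ft_force: [-0.1, -7.6, 6.2]
opening: 13.4
gripper_force: 30.6
```

jog_arm:
  moves:
    - [10,[0,0,0],[0,0,-0.03]]
    - [10,[0,0,0],[0,0,-0.06]]
    - [10,[0,0,0],[0,0,-0.09]]
    - [10,[0,0,0],[0,0,-0.12]]
    - [10,[0,0,0],[0,0,-0.15]]
    - [10,[0,0,0],[0,0,-0.18]]
    - [10,[0,0,0],[0,0,-0.21]]
    - [10,[0,0,0],[0,0,-0.24]]
    - [10,[0,0,0],[0,0,-0.27]]
    - [10,[0,0,0],[0,0,-0.3]]

```text
clock: 6.22
eef_pos: [659.6, 135.8, 67.1]
orientation: [0.002, 0.353, 0.936, -0.0]
ft_force: [-0.9, -8.3, 7.7]
opening: 13.5
gripper_force: 30.7
```

jog_arm:
  moves:
    - [10,[0,0,0],[0,0,-0.03]]
    - [10,[0,0,0],[0,0,-0.06]]
    - [10,[0,0,0],[0,0,-0.09]]
    - [10,[0,0,0],[0,0,-0.12]]
    - [10,[0,0,0],[0,0,-0.15]]
    - [10,[0,0,0],[0,0,-0.17]]
    - [10,[0,0,0],[0,0,-0.185]]
    - [10,[0,0,0],[0,0,-0.19]]
    - [10,[0,0,0],[0,0,-0.19]]
    - [10,[0,0,0],[0,0,-0.19]]

```text
clock: 7.05
eef_pos: [659.5, 135.7, 67.2]
orientation: [0.002, 0.487, 0.873, -0.0]
ft_force: [-1.1, -9.5, 8.6]
opening: 13.9
gripper_force: 30.7
```

```bash
cat > chk.py <<'E'
from h import *
A=np.array([658.6,136.9])
for n in ('scene','side'):
    st=observe();s=snapshot(n);T=cam(s,st);C=cloud(s,T)
    for l in ('chimney','hut','tower','tree'):
        for m in masks_of(l,s)[:1]:
            P=C[m['region']];P=P[~np.isnan(P[:,0])];t=P[P[:,2]>np.percentile(P[:,2],95)-6];r=cv2.minAreaRect(t[:,:2].astype(np.float32))
            d=np.array(r[0])-A
            print(n,l,round(m['confidence'],2),np.round(r[0],1),np.round(r[1],1),round(r[2],1),'z',t[:,2].max().round(1),'r',np.hypot(*d).round(1),'ang',np.degrees(np.arctan2(d[1],d[0])).round(1))
save(s,'chk%d.png'%s['shot']); print(s['shot'],observe()['clock'],observe()['eef_pos'].round(1))
E
python3 chk.py
```

```text
scene hut 0.85 [680.6 228.7] [14.3 29.9] 1.1 z 75.5 r 94.4 ang 76.5
scene tower 0.91 [635.7  43.5] [33.  33.9] 56.9 z 84.3 r 96.2 ang -103.8
scene tree 0.57 [750.3 113.2] [13.8 13.4] 46.8 z 87.2 r 94.7 ang -14.5
side chimney 0.96 [566.6 158.7] [30.2 32.5] 24.2 z 87.4 r 94.5 ang 166.7
side hut 0.59 [678.6 230.2] [13.7 32.6] 12.7 z 74.9 r 95.5 ang 77.9
side tower 0.66 [623.3  71.6] [24.6 94.7] 15.3 z 161.3 r 74.2 ang -118.4
side tree 0.95 [726.  143.4] [14.  84.3] 47.9 z 145.3 r 67.7 ang 5.5
9 7.55 [659.4 135.7  67.1]
```

Chimney now sits at (566.6, 158.7), the picking place. Release the knob, rise, and move above it.

jog_arm:
  moves:
    - [60,[0,0,0],[0,0,0]]
    - [60,[0,0,0],[0,0,0]]
    - [60,[0,0,0],[0,0,0]]
    - [60,[0,0,0],[0,0,0]]
    - [60,[0,0,0],[0,0,0]]
    - [60,[0,0,0.1],[0,0,0]]
    - [60,[0,0,0.3],[0,0,0]]
    - [60,[0,0,0.5],[0,0,0]]
    - [60,[0,0,0.6],[0,0,0]]
    - [60,[0,0,0.6],[0,0,0]]

```text
clock: 8.38
eef_pos: [660.4, 137.2, 190.5]
orientation: [0.003, 0.487, 0.874, 0.002]
ft_force: [0.9, -0.2, -0.3]
opening: 60.4
gripper_force: 0.0
```

jog_arm:
  moves:
    - [60,[-0.16,0.04,0],[0,0,-0.03]]
    - [60,[-0.32,0.08,0],[0,0,-0.07]]
    - [60,[-0.46,0.107,0],[0,0,-0.07]]
    - [60,[-0.46,0.107,0],[0,0,-0.07]]
    - [60,[-0.46,0.107,0],[0,0,-0.07]]

```text
clock: 8.8
eef_pos: [565.5, 158.7, 185.5]
orientation: [0.0, 0.533, 0.846, 0.0]
ft_force: [-0.0, 0.7, 0.9]
opening: 60.0
gripper_force: 0.0
```

```bash
python3 - <<'E'
from h import *
st=observe();s=snapshot('wrist');save(s,'w2.png');T=cam(s,st);C=cloud(s,T)
th=2*np.degrees(np.arctan2(st['orientation'][2],st['orientation'][1]))-90
print(st['eef_pos'],'yaw y',th,st['joint_pos'].round(2))
r=np.hypot(C[...,0]-566,C[...,1]-158);m=(r<30)&(C[...,2]>78)&(C[...,2]<92);Q=C[m]
print(len(Q),np.median(Q[:,2]) if len(Q) else'', cv2.minAreaRect(Q[:,:2].astype(np.float32)) if len(Q)>5 else'')
E
python3 chk.py
```

```text
[565.51358275 158.7423101  185.5110506 ] yaw y 25.523191958415282 [0.13 0.39 0.01 1.2  0.   1.26]
1690 82.9001671214978 ((568.64599609375, 158.35702514648438), (29.984668731689453, 30.422760009765625), 24.847387313842773)
scene chimney 0.72 [566.3 158.5] [31.9 30.6] 25.0 z 88.9 r 94.8 ang 166.8
scene hut 0.83 [680.1 228.8] [13.8 30.5] 7.2 z 75.0 r 94.4 ang 76.8
scene tower 0.79 [635.2  44.1] [33.9 32.9] 61.8 z 84.5 r 95.7 ang -104.2
scene tree 0.73 [750.9 113.9] [13.4 14.6] 1.0 z 88.0 r 95.1 ang -14.0
side chimney 0.77 [565.8 159.4] [28.6 31.4] 26.4 z 87.4 r 95.5 ang 166.4
side hut 0.58 [679.3 229.5] [14.1 30.3] 4.2 z 74.4 r 94.9 ang 77.4
side tower 0.87 [635.2  44.5] [34.3 32.7] 85.0 z 82.6 r 95.3 ang -104.2
side tree 0.7 [520.2 -62. ] [408.5  28.5] 85.8 z 278.3 r 242.3 ang -124.8
12 9.35 [566.8 158.3 185.1]
```

View pics/w2.png

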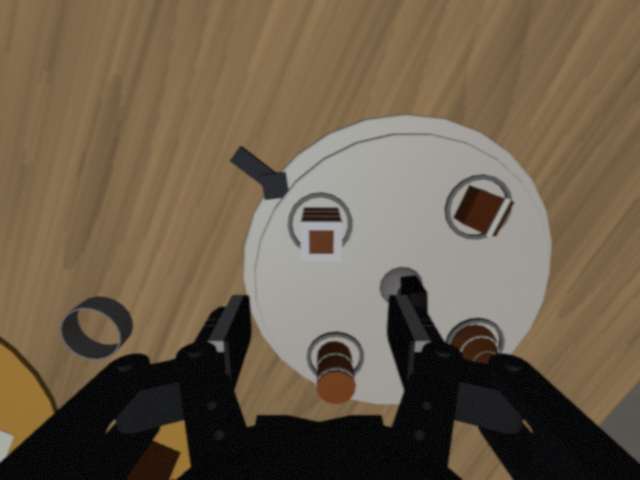

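The picture shows the chimney (321,240) square between the finger lines, upright in its ring at the pointer (260,172), and the other pieces upright. Go down and grip it.

jog_arm:
  moves:
    - [60,[0,0,-0.18],[0,0,0]]
    - [60,[0,0,-0.36],[0,0,0]]
    - [60,[0,0,-0.52],[0,0,0]]
    - [60,[0,0,-0.64],[0,0,0]]
    - [60,[0,0,-0.69],[0,0,0]]
    - [60,[0,0,-0.69],[0,0,0]]
    - [60,[0,0,-0.69],[0,0,0]]

```text
clock: 9.93
eef_pos: [567.0, 158.4, 48.0]
orientation: [0.0, 0.534, 0.846, 0.0]
ft_force: [1.0, -0.2, 0.8]
opening: 59.6
gripper_force: 0.0
```

jog_arm:
  moves:
    - [25,[0,0,0],[0,0,0]]
    - [25,[0,0,0],[0,0,0]]
    - [25,[0,0,0],[0,0,0]]
    - [25,[0,0,0],[0,0,0]]
    - [25,[0,0,0],[0,0,0]]
    - [25,[0,0,0],[0,0,0]]
  newtons: 25

```text
clock: 10.43
eef_pos: [567.5, 158.5, 48.7]
orientation: [0.001, 0.534, 0.846, 0.001]
ft_force: [-1.2, -0.1, 6.5]
opening: 29.6
gripper_force: 27.3
```

Gripped at 29.6 mm. Lift and carry.

jog_arm:
  moves:
    - [25,[0,0,0.05],[0,0,0]]
    - [25,[0,0,0.15],[0,0,0]]
    - [25,[0,0,0.3],[0,0,0]]
    - [25,[0,0,0.45],[0,0,0]]
    - [25,[0,0,0.6],[0,0,0]]
    - [25,[0,-0.05,0.6],[0,0,0.04]]
    - [25,[0,-0.15,0.6],[0,0,0.08]]
    - [25,[0,-0.3,0.6],[0,0,0.14]]
    - [25,[0.05,-0.45,0.6],[0,0,0.2]]
    - [25,[0.1,-0.6,0.6],[0,0,0.26]]

```text
clock: 11.27
eef_pos: [586.6, 37.3, 168.9]
orientation: [0.001, 0.349, 0.937, 0.0]
ft_force: [0.8, -0.2, -0.6]
opening: 29.6
gripper_force: 26.3
```

jog_arm:
  moves:
    - [25,[0.03,-0.15,0],[0,0,0.06]]
    - [25,[0.06,-0.3,0],[0,0,0.12]]
    - [25,[0.09,-0.45,0],[0,0,0.18]]
    - [25,[0.12,-0.6,0],[0,0,0.24]]
    - [25,[0.15,-0.75,0],[0,0,0.3]]
    - [25,[0.15,-0.9,0],[0,0,0.36]]
    - [25,[0.15,-1,0],[0,0,0.4]]
    - [25,[0.15,-1,0],[0,0,0.4]]

```text
clock: 11.93
eef_pos: [616.6, -165.3, 168.2]
orientation: [0.0, 0.044, 0.999, -0.001]
ft_force: [0.4, -0.8, -0.7]
opening: 29.8
gripper_force: 26.3
```

jog_arm:
  moves:
    - [25,[0,-0.12,-0.05],[0,0,0]]
    - [25,[0,-0.22,-0.15],[0,0,0]]
    - [25,[0,-0.29,-0.25],[0,0,0]]
    - [25,[0,-0.328,-0.35],[0,0,0]]
    - [25,[0,-0.328,-0.45],[0,0,0]]
    - [25,[0,-0.328,-0.5],[0,0,0]]
    - [25,[0,-0.328,-0.5],[0,0,0]]
    - [25,[0,-0.328,-0.5],[0,0,0]]

```text
clock: 12.6
eef_pos: [616.8, -226.7, 68.2]
orientation: [0.0, 0.045, 0.999, -0.0]
ft_force: [0.8, 0.3, -0.2]
opening: 29.7
gripper_force: 26.3
```

```bash
python3 - <<'E'
from h import *
print(observe()['eef_pos'])
for n in ('scene','side'):
    s=snapshot(n);save(s,n+'2.png');C=cloud(s,cam(s))
    for m in masks_of('chimney',s)[:2]:
        P=C[m['region']];P=P[~np.isnan(P[:,0])];print(n,m['confidence'],m['location'],P.min(0).round(1),P.max(0).round(1),np.median(P,0).round(1))
    hsv=cv2.cvtColor(s['pixels'],cv2.COLOR_RGB2HSV)
    m=(hsv[...,1]<90)&(hsv[...,2]>120)&(np.hypot(C[...,0]-616,C[...,1]+227)<35)&(C[...,2]<15);Q=C[m];print(len(Q),Q.min(0),Q.max(0))
i=np.hstack([cv2.imread('pics/scene2.png')[150:400,50:350],cv2.imread('pics/side2.png')[50:300,180:480]]);cv2.imwrite('pics/pl.png',i)
E
```

```text
[ 616.81280991 -226.74596655   68.15697223]
scene 0.68 [165.7, 260.5] [ 611.6 -241.8   52.5] [ 632.4 -211.4  107.3] [ 629.4 -225.8   92. ]
458 [ 594.46499356 -249.68927223    1.30166606] [ 639.2282658  -205.18897302   11.19902761]
side 0.51 [281.1, 147.3] [ 6.005e+02 -3.269e+02  6.000e-01] [ 631.4 -208.   106.1] [ 603.5 -219.    78.5]
254 [ 594.45944249 -251.08926878    2.40732505] [ 639.22839618 -203.71312785    8.27640631]
```

View pics/pl.png

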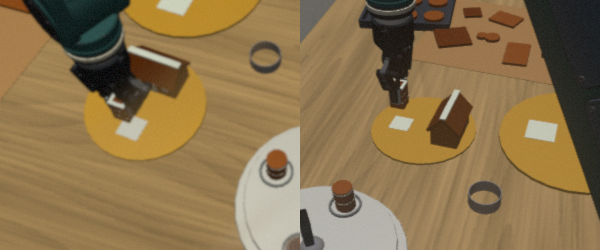

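Crops show the chimney held upright above the icing square (left crop (115,105) over square (131,128); right crop (398,100) over (400,123)). Lower it.

jog_arm:
  moves:
    - [25,[0,0,-0.08],[0,0,0]]
    - [25,[0,0,-0.15],[0,0,0]]
    - [25,[0,0,-0.2],[0,0,0]]
    - [25,[0,0,-0.22],[0,0,0]]
    - [25,[0,0,-0.23],[0,0,0]]
    - [25,[0,0,-0.235],[0,0,0]]
    - [25,[0,0,-0.24],[0,0,0]]
    - [25,[0,0,-0.24],[0,0,0]]
    - [25,[0,0,-0.24],[0,0,0]]

```text
clock: 13.55
eef_pos: [616.9, -227.4, 19.8]
orientation: [0.0, 0.045, 0.999, -0.0]
ft_force: [0.9, 0.4, 0.4]
opening: 29.8
gripper_force: 26.5
```

No contact yet; go down gently a little further.

jog_arm:
  moves:
    - [25,[0,0,-0.003],[0,0,0]]
    - [25,[0,0,-0.006],[0,0,0]]
    - [25,[0,0,-0.006],[0,0,0]]

```text
clock: 13.8
eef_pos: [617.0, -227.4, 19.8]
orientation: [0.001, 0.045, 0.999, -0.0]
ft_force: [-5.0, 2.0, 17.8]
opening: 29.6
gripper_force: 28.6
```

Standing on the board (18 N). Ease off, release, and rise.

jog_arm:
  moves:
    - [25,[0,0,0.003],[0,0,0]]
    - [25,[0,0,0.003],[0,0,0]]
    - [60,[0,0,0.003],[0,0,0]]
    - [60,[0,0,0.003],[0,0,0]]
    - [60,[0,0,0.003],[0,0,0]]
    - [60,[0,0,0.003],[0,0,0]]
    - [60,[0,0,0.003],[0,0,0]]
    - [60,[0,0,0.1],[0,0,0]]
    - [60,[0,0,0.3],[0,0,0]]
    - [60,[0,0,0.5],[0,0,0]]

```text
clock: 14.63
eef_pos: [615.6, -226.7, 118.2]
orientation: [-0.001, 0.045, 0.999, 0.001]
ft_force: [0.6, 0.2, 1.5]
opening: 59.8
gripper_force: 0.0
```

jog_arm:
  moves:
    - [60,[0,0,0.2],[0,0,0]]
    - [60,[0,0.2,0.3],[0,0,0]]
    - [60,[0,0.4,0.3],[0,0,0]]
    - [60,[0,0.6,0.3],[0,0,0]]
    - [60,[0,0.6,0.3],[0,0,0]]

```text
clock: 15.05
eef_pos: [616.3, -101.4, 178.9]
orientation: [0.0, 0.043, 0.999, 0.001]
ft_force: [0.5, 0.7, -0.4]
opening: 60.2
gripper_force: 0.0
```

```bash
python3 chk.py; python3 - <<'E'
import cv2
from h import *
a=snapshot('scene');b=snapshot('side');save(a,'f1.png');save(b,'f2.png')
i=np.hstack([cv2.imread('pics/f1.png')[180:440,120:500],cv2.imread('pics/f2.png')[100:360,80:400]]);cv2.imwrite('pics/fin.png',i)
E
```

```text
scene chimney 0.91 [ 615.6 -226.7] [32.5 31.6] 83.5 z 59.7 r 366.1 ang -96.7
scene hut 0.71 [680.  228.8] [14.  31.3] 16.0 z 75.1 r 94.4 ang 76.9
scene tower 0.85 [635.4  43.8] [35.1 29.6] 16.7 z 84.3 r 96.0 ang -104.0
scene tree 0.72 [751.  113.8] [13.8 12.5] 53.5 z 87.6 r 95.2 ang -14.1
side chimney 0.66 [ 616.  -225.2] [31.1 31. ] 81.6 z 59.7 r 364.6 ang -96.7
side hut 0.86 [678.1 229.4] [14.4 30.9] 6.1 z 74.5 r 94.5 ang 78.1
side tower 0.87 [634.7  45.9] [31.8 32.4] 61.6 z 82.6 r 94.1 ang -104.7
side tree 0.95 [748.3 116.5] [14.8 10. ] 42.8 z 85.7 r 92.0 ang -12.8
16 15.55 [ 616.6 -108.   177.9]
```

View pics/fin.png

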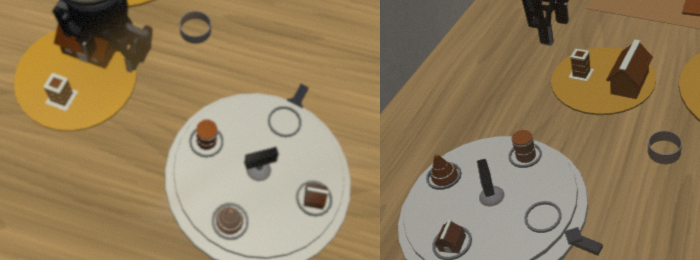

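The chimney stands upright in the middle of the icing square (left (59,92), right (580,65)), the other three stand in their pockets, and the robot is clear.

```bash
python3 -c "from plant import finish_job; print(finish_job())"
```

```text
the job is handed in; nothing more can be done
None
```

I turned the chimney to the pointer, picked it out and set it upright within about 2 mm of the icing square's centre; the hut, tower and tree still stand in their pockets, and I handed the job in at about 16 s (no verdict was returned).

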